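# Shift the tiller gearbox out of reverse and into the green gear

### The job

This tiller gearbox came back to the tool library with its lever left in reverse, the slot with the red tile. With the fingertips, gently push the lever out of that slot, across the neutral bar of the H-gate and fully home into the slot marked by the green tile, without running it into the white or blue slot on the way. Do not grip or force the lever, leave the other things on the bench where they are, and move clear at the end.

Things in the scene. Friction and masses are not known exactly. Their poses are not given: they have to be found in the camera images.
- gearbox: Ribbed aluminium gearbox (190 x 150 x 110 mm, pulley at its +x end) bolted to a wooden board 260 (x) x 220 (y) x 15 mm; fixed to the bench. Origin: centre of the board's underside, on the bench. x and y run along the gate, z up; turned up to 0.6 rad from the world's axes. Only the lever and the tiles stand higher than the gate plate on its top.
- gate_centre (a point): Middle of the steel gate plate's top (120 x 100 mm, 4 mm thick, 152 mm above the bench). H-shaped opening: two columns along gearbox x, at y = +15 mm (red, white) and y = -15 mm (green, blue), 14 mm wide, ending at x = +-26 mm, joined by the neutral bar (14 mm wide, along y at x = 0). Tongues between the columns have round noses (radius 8 mm) that guide a lever a few mm off.
- knob (a point): Centre of the lever's black knob (round, 32 mm across, 38 mm high: from 18 mm below this point to 20 mm above). It is 145 mm from the lever's pivot: 235 mm above the bench when upright, about 10 mm lower when home in a slot, and then about 46 mm along x and 33 mm along y (gearbox axes) from the middle.
- lever_pivot (a point): Pivot of the lever, 90 mm above the bench on the gearbox's z axis, inside the housing. The lever is a steel rod 10 mm thick that comes up through the gate opening; it only tilts and cannot be lifted.
- lever_side (a joint): Sideways tilt of the lever (rad): positive leans to the gearbox's +y. +0.245 (stop): in the red/white column; -0.245 (stop): in the green/blue column. It can change only while the lever is in the neutral bar. Friction alone (0.3 Nm, some 2 N at the knob) holds it where it is left; no spring.
- lever_fore (a joint): Tilt of the lever along the slots (rad): positive leans to the gearbox's +x. 0: neutral bar (about +-0.035 of free play there when between the columns); stops at +0.32 and -0.32, fully home in a slot. At the start it is -0.32 to -0.24, in the red slot. Friction alone (0.3 Nm, some 2 N at the knob) holds it where it is left; no spring.
- red_mark (a point): Centre of the top of the red tile, 26 (x) x 22 (y) x 3 mm, on the gate plate just beyond the end of the reverse slot: gearbox x = -44, y = +15 mm. The knob hangs over it at the start.
- white_mark (a point): Centre of the top of the white tile, same size, at the other end of the red slot's column: gearbox x = +44, y = +15 mm.
- green_mark (a point): Centre of the top of the green tile, same size: it marks the wanted slot. It lies at gearbox y = -15 mm and at x = +44 or x = -44 mm, which differs from start to start.
- blue_mark (a point): Centre of the top of the blue tile, same size, at the other end of the green tile's column.
- screwdriver: Screwdriver, 200 mm long, lying to the gearbox's +y side; loose, to be left alone.
- wrench: Spanner, 190 mm long, lying to the gearbox's -y side; loose, to be left alone.
- bolt_jar: Jar with a blue lid, 64 mm across, 80 mm high, origin at the centre of its underside; loose, to be left alone.
- spare_collar: Dark steel collar, 64 mm across, 25 mm high, origin at the centre of its underside; loose, to be left alone.
- oil_bottle: Yellow oil bottle, 68 mm across, 200 mm high, origin at the centre of its underside; loose, to be left alone.
- part_carton: Small cardboard carton, 110 x 80 x 60 mm, origin at the centre of its underside; loose, to be left alone.
- mug: Blue mug, 80 mm across, 90 mm high, origin at the centre of its underside; loose, to be left alone.

How it is judged:
By the outcome, as a careful person would: the job done as asked, in the order asked, and still so for the second after the job is handed in, with the robot touching nothing.
It also fails if it takes over 62 s, if anything falls off the work surface, if the arm or the gripper's body presses on something with over 40 N, if the wrist force passes 120 N, or if a joint passes its speed limit or range.

### The arm

A 6-joint arm with a two-finger parallel gripper is mounted at the origin on the work surface. World frame = base frame: x ahead of the robot, y to its left, z up, the work surface at z = 0. Lengths are in m, angles in rad, forces in N, time in s.
With the tool pointing down it reaches from about 0.425 to 0.95 m from the base axis. Payload 3.5 kg.
Tool frame: the origin (TCP) lies between the finger pads; the fingertips stand 14 mm ahead of it and the grasp point (between the pads) lies 5 mm behind it; z points along the fingers, y is the direction in which the jaws open and shut (so a half turn about z gives the same grasp; the last joint's range is limited). The gripper opens to 85 mm and grips with 20 to 120 N. Pads are 22 mm wide; open, the fingers measure 114 mm over their backs; the gripper's body (76 mm by 85 mm) begins 54 mm behind the grasp point. The pads swing forward as they close: fully open they stand 13 mm farther back than shut.
Start: joints at [-1.339, 0.286, 1.577, -0, 1.279, -0.15], TCP at [0.252, -0.626, 0.245] pointing down, gripper open.
Joint ranges: [-2.77, 2.77], [-0.9, 2.22], [0.21, 2.48], [-1.53, 4.67], [0.24, 2.81], [-2.84, 2.84]. Speed limits (rad/s): [2.79, 2.79, 3.14, 3.14, 3.14, 3.14].

### API

Orientations are given as [roll, pitch, yaw] about the fixed x, y, z axes, in that order (R = Rz(yaw) Ry(pitch) Rx(roll)).
In Python, from workcell import arm gives the robot as it stands.
- The arm moves only by the shell command python3 -m handwheel 'ROWS' [OPENING] [FORCE]. ROWS is JSON, a list of rows, each a list of 6 numbers: the shift along the world's x, y, z in m, then the turn, a rotation vector about the world's x, y, z in degrees. A call has 1 to 12 rows; each row shifts and turns the pose as measured when the row begins; what a row does not reach is not made up. A row lasts 1/8 s, in which the tool goes at most 62.5 mm and 10.7 degrees, less where a joint would pass 70% of its speed; a pose out of reach is approached as far as the arm can. A call with a gripper value outside its range is refused whole. OPENING is the closure in counts, from 0 (fully open) to 255 (shut), set as the call begins (- or left out, the last holds). The fingers move at their own pace and stop on an object; FORCE is the grip in N (left out, the last holds). Time passes only in rows, so rows that do not move let the fingers close. It gives the time, the measured TCP pose, the force and the opening at its end, in the units of the state.
- arm.read_state(): the state, without advancing time (a new reading comes with each control period).
- arm.read_camera(name): name is "scene" or "top" or "wrist"; returns (picture, depth): 384x512x3 uint8, red, green, blue; 384x512 float32, m along the optical axis (not along the pixel's ray), 0 where there is no reading.
- arm.camera_info(name): a dict with "fx", "fy", "cx", "cy" (pixels), "R" (3x3) and "t" (3): a world point X has camera coordinates R X + t; the wrist camera has in their place "mount" (4x4, takes a point from camera to tool coordinates, whose origin is the TCP and whose axes are the flange's). Camera axes: x right, y down, z forward; pixel columns grow to the right and rows downward; lengths in m; the calibration is good to about 2 mm. A picture is of the moment at which its call begins: read the wrist's pose just before it. camera_info takes no time and is no camera call.
- arm.job_done(): hands the job in, once; it reports no verdict.
The state is a dict: "time": time; "qpos": joint angles; "qd": joint speeds; "joint_efforts": joint torques, N m; "eef_pos": TCP position; "eef_rot": TCP orientation; "ft_force": force on the tool from outside, world axes, zero at the start; "ft_torque": the same for the moment, N m; "grip_width": opening from 0.0 (shut) to 1.0 (fully open).
Only numpy, scipy, OpenCV 4.12 (cv2) and the standard library are available. Lean on these libraries where they do the work, as an engineer would, in place of code of your own. Each camera call takes 0.05 s, during which the arm holds its last target.

## Working session

There is one attempt and no reset: what is moved stays moved. The work goes in short steps, Python scripts to look and compute and a shell command to move; the robot and the scene stay as the last step left them, time stands still between calls to the robot, and variables do not carry over. Pictures are saved under pics/ and viewed, and the job is handed in when it is done.

```bash
mkdir -p pics; ls; python3 - <<'E'
from workcell import arm
import cv2
s=arm.read_state();print(s['time'],s['eef_pos'],s['eef_rot'],s['ft_force'],s['grip_width'])
import numpy as np
for n in("scene","top"):
    p,d=arm.read_camera(n);cv2.imwrite(f"pics/{n}0.png",p[:,:,::-1]);np.save(f"pics/{n}0.npy",d)
    print(n,arm.camera_info(n))
E
```

```text
pics
0.0 [ 0.25137399 -0.6257615   0.24393408] [-3.13924019e+00 -3.30134883e-04  3.81804433e-01] [0.4096681  0.24314251 0.20023922] 0.9992735452484621
scene {'fx': 421.7082937840873, 'fy': 421.7082937840873, 'cx': 256.10986120094265, 'cy': 183.5158380293173, 'R': array([[ 0.82244182,  0.56881908,  0.00585714],
       [ 0.41648317, -0.59510578, -0.68730697],
       [-0.3874677 ,  0.5677094 , -0.72634346]]), 't': array([-0.45730142, -0.14291454,  1.64819849])}
top {'fx': 484.3489565797822, 'fy': 484.3489565797822, 'cx': 251.6408497819818, 'cy': 188.95381424716305, 'R': array([[-9.28201752e-04, -9.99944383e-01, -1.05056630e-02],
       [-9.86173647e-01,  2.65624057e-03, -1.65693943e-01],
       [ 1.65712633e-01,  1.02066106e-02, -9.86121265e-01]]), 't': array([-0.00942066,  0.58879684,  1.54188382])}
```

View pics/scene0.png

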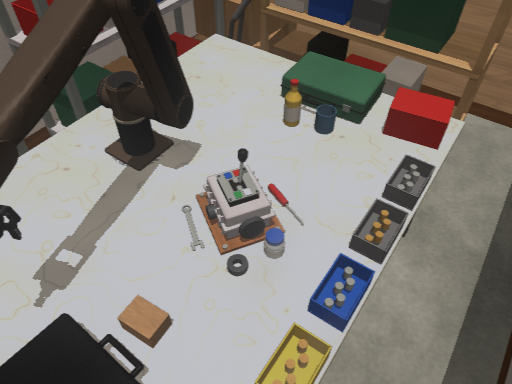

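View pics/top0.png

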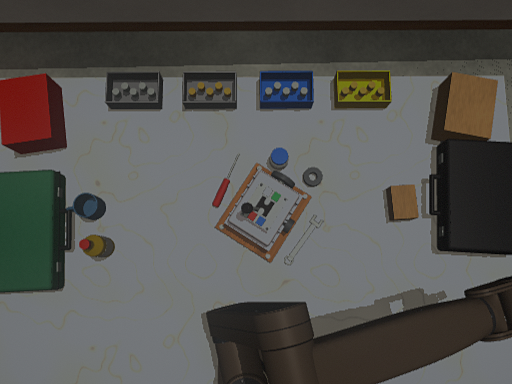

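```bash
python3 - <<'E'
import cv2
a=cv2.imread("pics/top0.png")[150:290,150:350];cv2.imwrite("pics/top0c.png",cv2.resize(a,None,fx=4,fy=4,interpolation=cv2.INTER_CUBIC))
E
```

```text
(no output)
```

View pics/top0c.png

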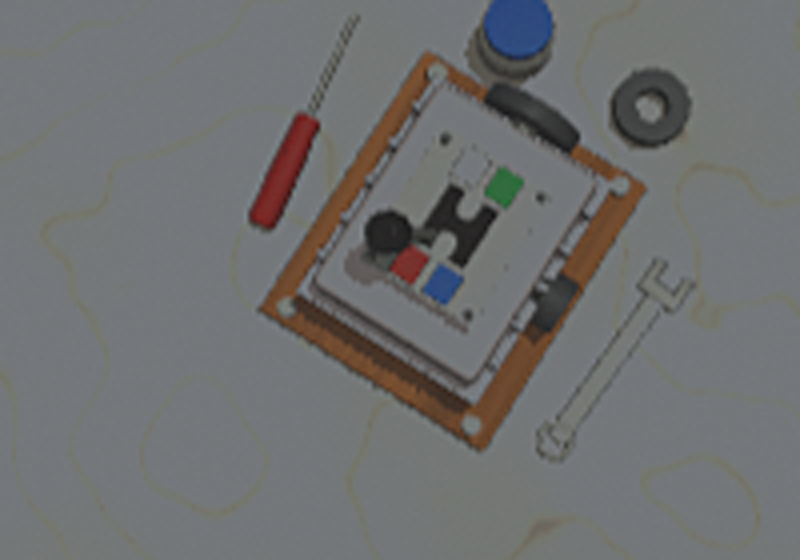

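```bash
python3 - <<'E'
import cv2
a=cv2.imread("pics/scene0.png")[130:270,170:320];cv2.imwrite("pics/scene0c.png",cv2.resize(a,None,fx=5,fy=4.2,interpolation=cv2.INTER_CUBIC))
E
```

```text
(no output)
```

View pics/scene0c.png

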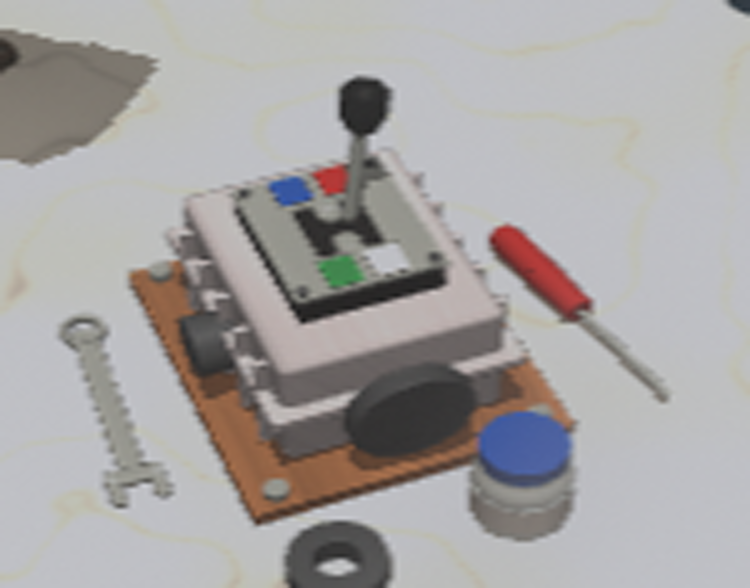

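The green tile sits at the gearbox's +x end, diagonal from red. In the top crop the tiles are at green (504,187), red (409,264), white (471,168) and blue (442,285), and the knob is at (388,232). The knob stands above the red tile.

```bash
cat > h.py <<'E'
import numpy as np
from workcell import arm
def ray(cam,u,v,z):
    c=arm.camera_info(cam);R=np.array(c['R']);t=np.array(c['t'])
    o=-R.T@t; d=R.T@np.array([(u-c['cx'])/c['fx'],(v-c['cy'])/c['fy'],1]); return o+d*(z-o[2])/d[2]
def depthpt(cam,u,v,dep):
    c=arm.camera_info(cam);R=np.array(c['R']);t=np.array(c['t'])
    return R.T@(np.array([(u-c['cx'])/c['fx']*dep,(v-c['cy'])/c['fy']*dep,dep])-t)
E
python3 - <<'E'
from h import *
loc={'red':(-.044,.015),'white':(.044,.015),'green':(.044,-.015),'blue':(-.044,-.015)}
def fit(P):
    A=[];b=[]
    for k,(x,y) in loc.items():
        A+=[[1,0,x,-y],[0,1,y,x]];b+=[P[k][0],P[k][1]]
    s,*_=np.linalg.lstsq(A,b,rcond=None); print('c',s[:2],'yaw',np.arctan2(s[3],s[2]),'scale',np.hypot(s[2],s[3]),'res',(np.array(A)@s-b).round(4))
top={'green':(504,187),'red':(409,264),'white':(471,168),'blue':(442,285)}
fit({k:ray('top',(u+.5)/4-.5+150,(v+.5)/4-.5+150,.155) for k,(u,v) in top.items()})
sc={'green':(342,271),'red':(331,180),'white':(388,259),'blue':(291,191)}
fit({k:ray('scene',(u+.5)/5-.5+170,(v+.5)/4.2-.5+130,.155) for k,(u,v) in sc.items()})
d=np.load('pics/top0.npy')
for (u,v) in [(388,232),(505,20),(650,105),(504,187)]:
    U=(u+.5)/4-.5+150;V=(v+.5)/4-.5+150
    print(depthpt('top',U,V,d[int(round(V)),int(round(U))]))
print('knob@.245',ray('top',(388+.5)/4-.5+150,(232+.5)/4-.5+150,.24),ray('scene',(363+.5)/5-.5+170,(107+.5)/4.2-.5+130,.225))
E
```

```text
c [ 0.51803328 -0.04847616] yaw -0.5674816446402233 scale 1.000018732737493 res [ 0.0001  0.      0.0006  0.0002 -0.0007  0.     -0.     -0.0003]
c [ 0.51997273 -0.05281932] yaw -0.5457865017392162 scale 0.996355551930369 res [ 0.0011  0.0008 -0.0004  0.0002  0.0001  0.     -0.0008 -0.001 ]
[0.50179608 0.00186379 0.24513916]
[ 0.6973657  -0.08994935  0.0774351 ]
[ 0.64114197 -0.21533723  0.00204037]
[ 0.54815148 -0.08488818  0.15270879]
knob@.245 [0.50245741 0.0019708  0.24      ] [ 0.50377759 -0.00149811  0.225     ]
```

```bash
python3 -m handwheel '[[0,0,0.045,0,0,3],[0,0.03,0.045,0,0,3],[0.02,0.06,0,0,0,3],[0.02,0.06,0,0,0,3],[0.02,0.06,0,0,0,3],[0.02,0.06,0,0,0,3],[0.02,0.06,0,0,0,3],[0.02,0.06,0,0,0,3],[0.02,0.06,0,0,0,3],[0.02,0.06,0,0,0,3],[0.02,0.05,0,0,0,3],[0.02,0.04,0,0,0,3]]' 255 20
```

```text
time: 1.6
eef_pos: [0.4454, -0.0224, 0.3288]
eef_rot: [-3.132, -0.004, 1.023]
ft_force: [0.1, 0.1, 0.3]
grip_width: 0.0
```

```bash
python3 - <<'E'
from h import *
import cv2
s=arm.read_state();print(s['eef_pos'],s['eef_rot'],s['ft_force'])
p,d=arm.read_camera("wrist");cv2.imwrite("pics/w1.png",p[:,:,::-1]);np.save("pics/w1.npy",d)
print(arm.camera_info("wrist"))
E
```

```text
[ 0.44537914 -0.02244118  0.32881979] [-3.13227433 -0.00381873  1.02312376] [0.1420346  0.06826642 0.2914144 ]
{'fx': 318.14996804186507, 'fy': 318.14996804186507, 'cx': 255.2391374983063, 'cy': 191.6176993364811, 'mount': array([[ 3.55795372e-04, -9.49824074e-01, -3.12784433e-01,
         7.96883890e-02],
       [ 9.99999932e-01,  3.68400271e-04,  1.87985730e-05,
         1.04197597e-03],
       [ 9.73745329e-05, -3.12784419e-01,  9.49824141e-01,
        -1.28413574e-01],
       [ 0.00000000e+00,  0.00000000e+00,  0.00000000e+00,
         1.00000000e+00]])}
```

View pics/w1.png

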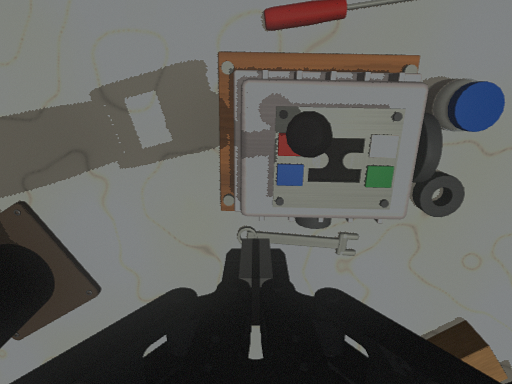

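The wrist view is square with the gate. The tiles are at white (384,146), green (379,177) and blue (290,175), with the knob at (309,134) over red.

```bash
cat >> h.py <<'E'
from scipy.spatial.transform import Rotation as Ro
def wray(s,u,v,z):
    c=arm.camera_info('wrist');M=np.array(c['mount']);R=Ro.from_euler('xyz',s['eef_rot']).as_matrix()
    o=R@M[:3,3]+s['eef_pos']; d=R@M[:3,:3]@np.array([(u-c['cx'])/c['fx'],(v-c['cy'])/c['fy'],1]); return o+d*(z-o[2])/d[2]
E
python3 - <<'E'
from h import *
import cv2
s=arm.read_state()
a=cv2.imread("pics/w1.png")[95:215,250:420];cv2.imwrite("pics/w1c.png",cv2.resize(a,None,fx=4.5,fy=4.5,interpolation=cv2.INTER_CUBIC))
P={'white':wray(s,384,146,.155),'green':wray(s,379,177,.155),'blue':wray(s,290,175,.155)}
print(P)
loc={'white':(.044,.015),'green':(.044,-.015),'blue':(-.044,-.015)}
A=[];b=[]
for k,(x,y) in loc.items():
    A+=[[1,0,x,-y],[0,1,y,x]];b+=[P[k][0],P[k][1]]
q,*_=np.linalg.lstsq(A,b,rcond=None);print(q[:2],np.arctan2(q[3],q[2]),np.hypot(q[2],q[3]),(np.array(A)@q-b).round(4))
print(wray(s,309,134,.243))
E
```

```text
{'white': array([ 0.56511393, -0.05777218,  0.155     ]), 'green': array([ 0.54839355, -0.08332564,  0.155     ]), 'blue': array([ 0.4745991 , -0.03677705,  0.155     ])}
[ 0.51963554 -0.04729835] -0.5604900479378929 0.9967985955071039 [-0.0004 -0.0002  0.0004  0.     -0.0001  0.0001]
[0.50356589 0.00591608 0.243     ]
```

View pics/w1c.png

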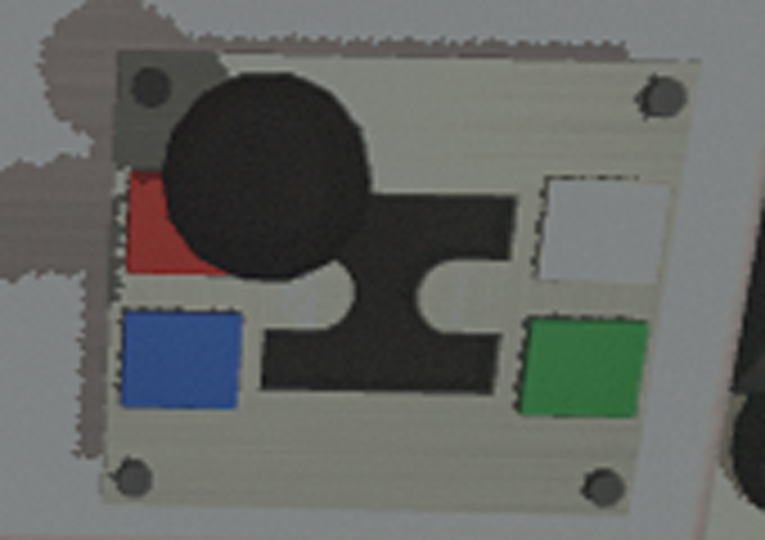

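```bash
python3 -m handwheel '[[0.010,0.025,0,0,0,-0.8],[0.010,0.024,0,0,0,0],[0,0,0,0,0,0],[0,0,-0.04,0,0,0],[0,0,-0.04,0,0,0],[0,0,-0.027,0,0,0],[0,0,0,0,0,0]]'
```

```text
time: 2.52
eef_pos: [0.4649, 0.0312, 0.2172]
eef_rot: [-3.129, -0.005, 1.017]
ft_force: [-0.1, 0.3, -0.2]
grip_width: -0.002
```

```bash
python3 -m handwheel '[[0.0035,-0.0058,0.003,0,0,0],[0.005,-0.0032,0,0,0,0],[0.004,-0.0025,0,0,0,0],[0,0,0,0,0,0]]'
cat > look.py <<'E'
from h import *
import cv2,sys
n=sys.argv[1]
s=arm.read_state();c=np.array([.519,-.048]);y=-.562;ex=np.array([np.cos(y),np.sin(y)]);ey=np.array([-ex[1],ex[0]])
e=np.array(s['eef_pos'][:2])-c;f=np.array(s['ft_force'][:2])
print(s['time'],'gb',e@ex,e@ey,s['eef_pos'][2],'F gb',f@ex,f@ey,s['ft_force'][2])
p,d=arm.read_camera("wrist");p2,_=arm.read_camera("scene")
a=cv2.resize(p[:,:,::-1][60:320,150:450],None,fx=2,fy=2,interpolation=cv2.INTER_CUBIC)
b=cv2.resize(p2[:,:,::-1][120:250,190:300],(440,520),interpolation=cv2.INTER_CUBIC)
o=np.hstack([a,b]);cv2.imwrite(f"pics/{n}.png",cv2.resize(o,None,fx=.76,fy=.76,interpolation=cv2.INTER_AREA))
E
python3 look.py l1
```

```text
time: 3.02
eef_pos: [0.4799, 0.0178, 0.2248]
eef_rot: [-3.134, -0.007, 1.015]
ft_force: [-1.3, 1.1, -1.3]
grip_width: 0.001
3.025 gb -0.06814009072811521 0.0347934265991043 0.2248355835120101 F gb -1.6371696082633935 0.21664193069504253 -1.276844386155369
```

View pics/l1.png

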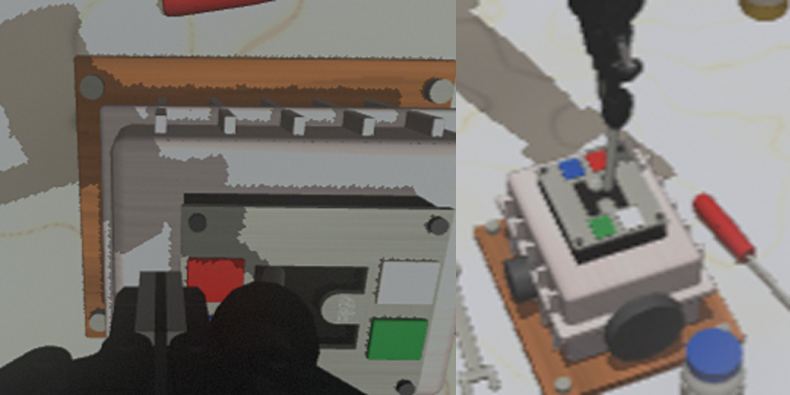

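Contact is just made at finger x = -68 mm, with the knob directly right of the fingers. Next I push along the slot towards neutral.

```bash
python3 -m handwheel '[[0.0042,-0.0027,0,0,0,0],[0.0042,-0.0027,0,0,0,0],[0.0042,-0.0027,0,0,0,0],[0.0042,-0.0027,0,0,0,0],[0.0042,-0.0027,0,0,0,0],[0,0,0,0,0,0]]'
python3 look.py l2
```

```text
time: 3.88
eef_pos: [0.5023, 0.0041, 0.2255]
eef_rot: [-3.134, -0.008, 1.016]
ft_force: [0.2, 1.1, 1.6]
grip_width: 0.005
3.875 gb -0.04186240275308901 0.035184474368405404 0.2254765891513151 F gb -0.3940390483899435 1.0272280534440426 1.5576735955912269
```

View pics/l2.png

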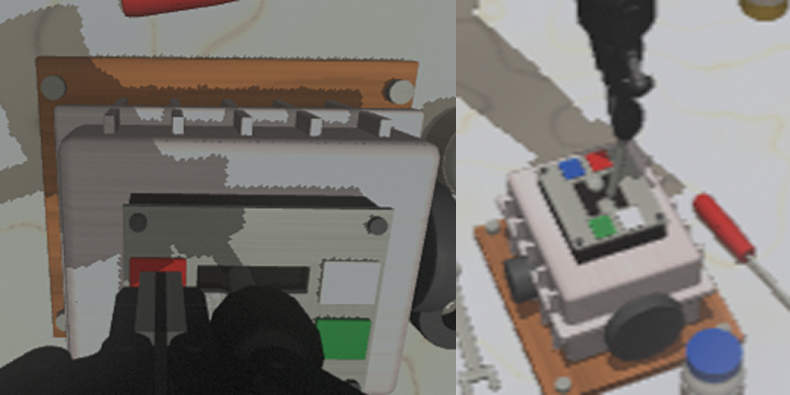

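```bash
python3 -m handwheel '[[0.0042,-0.0027,0,0,0,0],[0.003,-0.0019,0,0,0,0],[0,0,0,0,0,0]]'
python3 look.py l3
```

```text
time: 4.35
eef_pos: [0.5096, -0.0006, 0.2254]
eef_rot: [-3.134, -0.008, 1.017]
ft_force: [-2.2, 1.5, 1.5]
grip_width: -0.003
4.35 gb -0.03320626921834189 0.035074516275342346 0.22539259878222875 F gb -2.6799435434188013 0.14220077422456504 1.486797801757687
```

```bash
python3 -m handwheel '[[-0.0127,0.008,0,0,0,0],[-0.0127,0.008,0.03,0,0,0],[0,0,0.05,0,0,0],[0,0,0.04,0,0,0],[-0.01,-0.02,0,0,0,0],[-0.01,-0.02,0,0,0,0],[0,0,0,0,0,0]]'
python3 - <<'E'
from h import *
import cv2
s=arm.read_state();print(s['eef_pos'],s['eef_rot'])
p,d=arm.read_camera("wrist");cv2.imwrite("pics/w2.png",cv2.resize(p[:,:,::-1][50:250,180:440],None,fx=3,fy=3,interpolation=cv2.INTER_CUBIC))
E
```

```text
time: 5.32
eef_pos: [0.4581, -0.0232, 0.3474]
eef_rot: [-3.138, -0.005, 1.019]
ft_force: [-0.4, 0.4, -0.6]
grip_width: -0.0
[ 0.45811665 -0.02320232  0.34744925] [-3.1382024  -0.00492994  1.01876963]
```

View pics/w2.png

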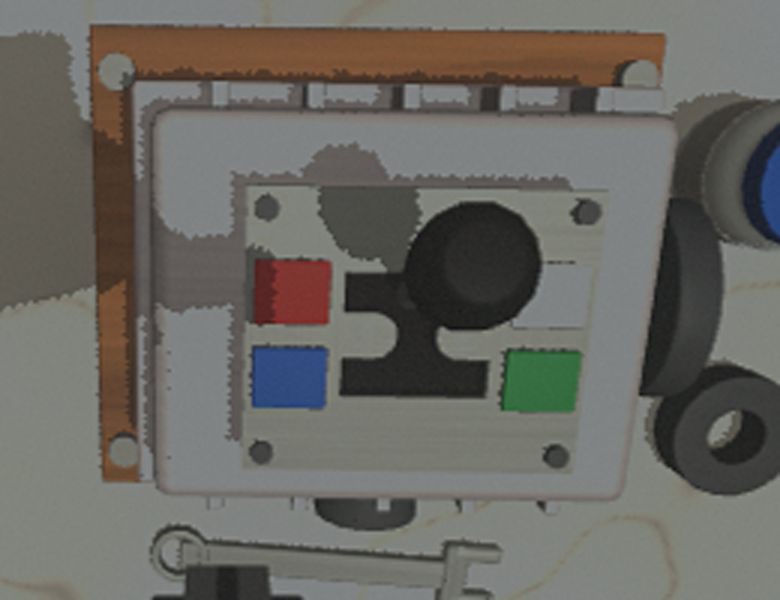

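```bash
python3 - <<'E'
from h import *
s=arm.read_state();c=np.array([.519,-.048]);y=-.562;ex=np.array([np.cos(y),np.sin(y)]);ey=np.array([-ex[1],ex[0]])
def g(u,v,z):
    P=wray(s,180+(u+.5)/3-.5,50+(v+.5)/3-.5,z)[:2]-c;return (P@ex).round(4),(P@ey).round(4)
print('tiles r g b',g(293,292,.155),g(542,380,.155),g(290,377,.155))
for z in(.225,.235,.24):print('sil',z,g(474,265,z))
print('top flat',g(487,260,.251), 'rod@plate',g(408,293,.152))
E
```

```text
tiles r g b (np.float64(-0.0424), np.float64(0.012)) (np.float64(0.0451), np.float64(-0.0177)) (np.float64(-0.0425), np.float64(-0.0177))
sil 0.225 (np.float64(-0.0), np.float64(0.0319))
sil 0.235 (np.float64(-0.0026), np.float64(0.0334))
sil 0.24 (np.float64(-0.0039), np.float64(0.0341))
top flat (np.float64(-0.0037), np.float64(0.0369)) rod@plate (np.float64(-0.003), np.float64(0.0116))
```

The knob sits at about x = -3 mm, y = +36 mm (gearbox axes), which is within the neutral free play. Next I go round to its +y side.

```bash
python3 -m handwheel '[[0.035,0.015,0,0,0,-0.5],[0.035,0.015,0,0,0,0],[0.034,0.013,0,0,0,0],[0,0,0,0,0,0],[0,0,-0.03,0,0,0],[0,0,0,0,0,0]]'
python3 look.py l4
```

```text
time: 6.12
eef_pos: [0.5634, 0.026, 0.3139]
eef_rot: [-3.135, -0.004, 1.013]
ft_force: [0.5, 0.8, 0.5]
grip_width: 0.001
6.125 gb -0.001852140748673943 0.08628497227645412 0.31385585154777695 F gb 0.012030046187439974 0.9278410286193758 0.548415349317827
```

View pics/l4.png

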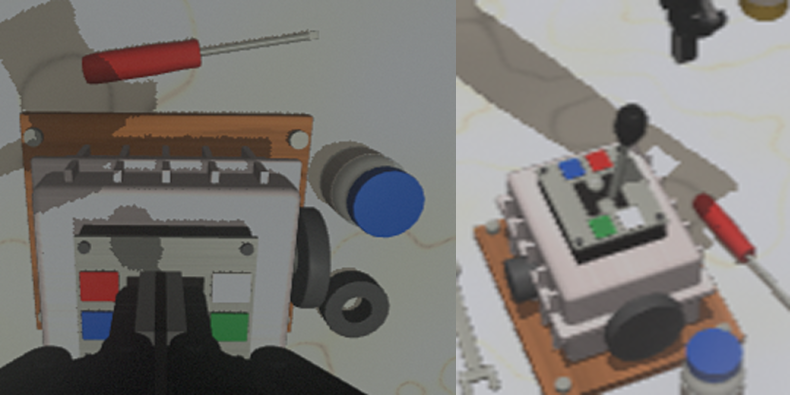

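```bash
python3 -m handwheel '[[0,0,-0.04,0,0,0],[0,0,-0.04,0,0,0],[0,0,-0.010,0,0,0],[-0.0048,-0.0076,0,0,0,0],[-0.0032,-0.0051,0,0,0,0],[-0.0021,-0.0034,0,0,0,0],[-0.0021,-0.0034,0,0,0,0],[-0.0021,-0.0034,0,0,0,0],[0,0,0,0,0,0]]'
python3 look.py l5
```

```text
time: 7.35
eef_pos: [0.555, -0.0003, 0.2419]
eef_rot: [3.118, -0.017, 1.012]
ft_force: [0.9, 0.1, 0.3]
grip_width: 0.002
7.35 gb 0.005050546609555978 0.05952192016673849 0.24187313225994056 F gb 0.750468100103714 0.5536581155898244 0.27302092793385735
```

View pics/l5.png

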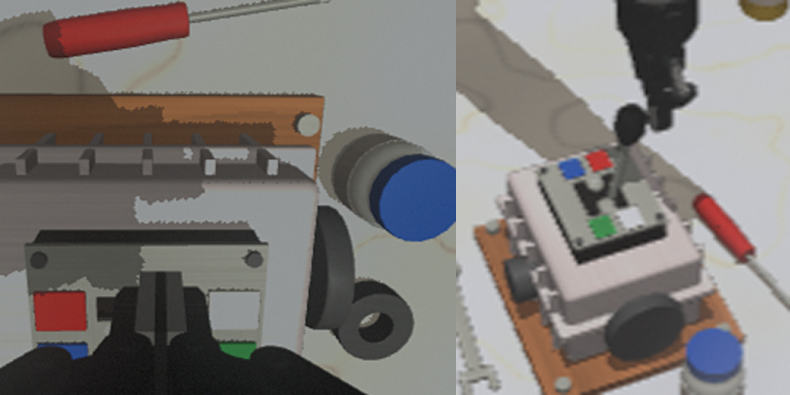

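```bash
python3 - <<'E'
from h import *
s=arm.read_state()
for k in('qpos','qd','joint_efforts','ft_force','ft_torque'):print(k,np.round(s[k],3))
import cv2
p2,_=arm.read_camera("scene");cv2.imwrite("pics/s5.png",cv2.resize(p2[:,:,::-1][90:220,190:320],None,fx=4.5,fy=4.5,interpolation=cv2.INTER_CUBIC))
E
python3 -m handwheel '[[0,0,0,0,0,0]]'
```

```text
qpos [-0.186  0.01   1.893  0.008  1.211  0.37 ]
qd [ 0.002  0.002 -0.002 -0.005 -0.     0.   ]
joint_efforts [-2.4500e-01 -2.9412e+01 -2.8886e+01 -5.7000e-02 -3.8000e-02 -4.0000e-03]
ft_force [-0.207  0.532  0.059]
ft_torque [ 0.019  0.012 -0.074]
time: 7.62
eef_pos: [0.555, -0.0001, 0.2416]
eef_rot: [3.119, -0.016, 1.012]
ft_force: [0.1, -0.7, 0.1]
grip_width: -0.002
```

View pics/s5.png

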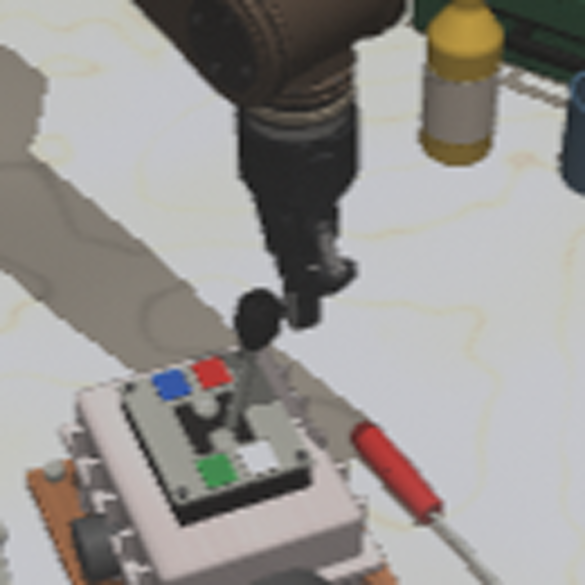

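```bash
cat > rot.py <<'E'
from h import *
s=arm.read_state();R=Ro.from_euler('xyz',s['eef_rot'])
T=Ro.from_euler('xyz',[np.pi,0,1.009]);print('rotvec deg',np.degrees((T*R.inv()).as_rotvec()).round(2))
c=np.array([.519,-.048]);y=-.562;ex=np.array([np.cos(y),np.sin(y)]);ey=np.array([-ex[1],ex[0]]);e=np.array(s['eef_pos'][:2])-c
print('gb',(e@ex).round(4),(e@ey).round(4),s['eef_pos'][2].round(4))
E
python3 rot.py; python3 -m handwheel '[[0.001,0.012,0,0,0,0],[0,0,0,0,0,0]]';python3 rot.py
```

```text
rotvec deg [-0.1   1.61 -0.19]
gb 0.005 0.0597 0.2416
time: 7.88
eef_pos: [0.556, 0.0127, 0.2414]
eef_rot: [3.119, -0.016, 1.013]
ft_force: [-0.2, 0.1, -0.3]
grip_width: -0.003
rotvec deg [-0.09  1.58 -0.19]
gb -0.001 0.0711 0.2414
```

```bash
python3 -m handwheel '[[0,0,-0.009,0,1.6,0],[0,0,0,0,0,0],[0,0,-0.009,0,0,0],[0,0,0,0,0,0]]';python3 rot.py
```

```text
time: 8.38
eef_pos: [0.5557, 0.0129, 0.2213]
eef_rot: [-3.137, 0.001, 1.013]
ft_force: [-0.1, -0.5, 0.4]
grip_width: 0.004
rotvec deg [-0.09 -0.23 -0.22]
gb -0.0014 0.0711 0.2213
```

```bash
python3 -m handwheel '[[-0.0021,-0.0034,0,0,0,0],[-0.0021,-0.0034,0,0,0,0],[-0.0021,-0.0034,0,0,0,0],[-0.0021,-0.0034,0,0,0,0],[-0.0021,-0.0034,0,0,0,0],[-0.0021,-0.0034,0,0,0,0],[0,0,0,0,0,0]]';python3 rot.py; python3 look.py l6
```

```text
time: 9.25
eef_pos: [0.5437, -0.008, 0.2238]
eef_rot: [-3.141, -0.005, 1.012]
ft_force: [1.0, 1.4, 0.7]
grip_width: 0.001
rotvec deg [-0.24  0.11 -0.17]
gb -0.0004 0.0471 0.2238
9.25 gb -0.0004155698201203095 0.04705493776655516 0.2238026759444798 F gb 0.0630257147199821 1.7187570446515004 0.7456549828274168
```

View pics/l6.png

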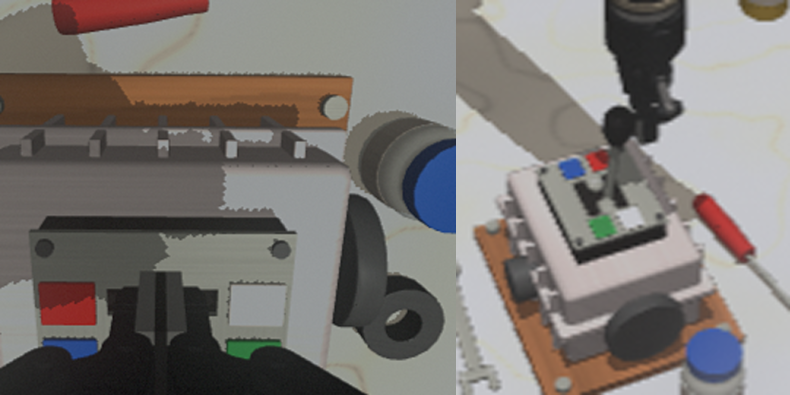

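The knob is moving sideways through the bar with a gentle 1.7 N, so I carry on.

```bash
python3 -m handwheel '[[-0.0021,-0.0034,0,0,0,0],[-0.0021,-0.0034,0,0,0,0],[-0.0021,-0.0034,0,0,0,0],[-0.0021,-0.0034,0,0,0,0],[-0.0021,-0.0034,0,0,0,0],[-0.0021,-0.0034,0,0,0,0],[0,0,0,0,0,0]]';python3 rot.py
python3 -m handwheel '[[-0.0021,-0.0034,0,0,0,0],[-0.0021,-0.0034,0,0,0,0],[-0.0021,-0.0034,0,0,0,0],[-0.0021,-0.0034,0,0,0,0],[0,0,0,0,0,0]]';python3 rot.py; python3 look.py l7
```

```text
time: 10.22
eef_pos: [0.5303, -0.0298, 0.2236]
eef_rot: [-3.141, -0.004, 1.012]
ft_force: [1.5, 1.2, 1.9]
grip_width: 0.004
rotvec deg [-0.22  0.11 -0.18]
gb -0.0001 0.0214 0.2236
time: 10.85
eef_pos: [0.5211, -0.0444, 0.2234]
eef_rot: [-3.141, -0.004, 1.012]
ft_force: [0.0, 1.5, 1.4]
grip_width: 0.001
rotvec deg [-0.21  0.06 -0.19]
gb -0.0001 0.0041 0.2234
10.85 gb -0.00010447485099556624 0.004130014957307335 0.22339674854420505 F gb -0.7488317445109748 1.2427182486045625 1.4242083005127257
```

View pics/l7.png

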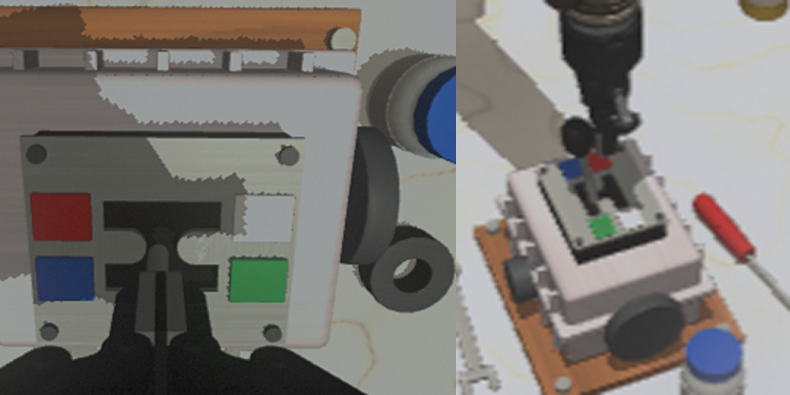

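```bash
python3 -m handwheel '[[-0.0016,-0.0025,0,0,0,0],[-0.0016,-0.0025,0,0,0,0],[-0.0011,-0.0017,0,0,0,0],[0,0,0,0,0,0]]';python3 rot.py; python3 look.py l8
```

```text
time: 11.45
eef_pos: [0.5166, -0.0513, 0.2229]
eef_rot: [-3.14, -0.004, 1.013]
ft_force: [1.6, 1.7, 0.8]
grip_width: -0.004
rotvec deg [-0.22  0.05 -0.22]
gb -0.0003 -0.0041 0.2229
11.45 gb -0.0002732467282118403 -0.004082523744299842 0.22290737474674366 F gb 0.4474486241159288 2.321569571594737 0.846319153264613
```

View pics/l8.png

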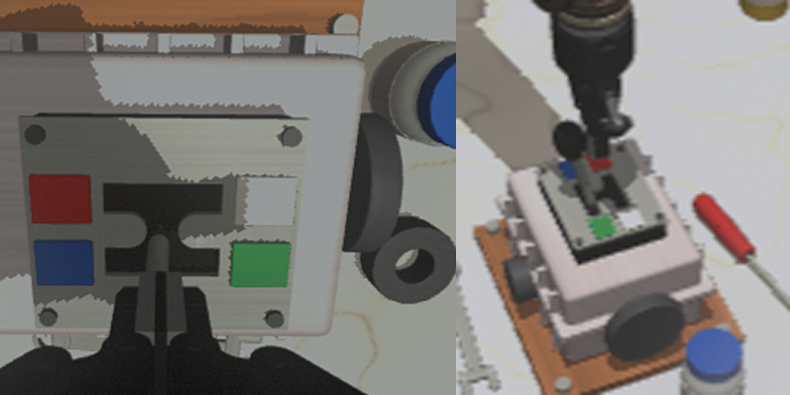

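```bash
for i in 1; do python3 -m handwheel '[[-0.0011,-0.0017,0,0,0,0],[-0.0011,-0.0017,0,0,0,0],[0,0,0,0,0,0]]'; done;python3 rot.py
```

```text
time: 11.92
eef_pos: [0.5142, -0.0548, 0.2225]
eef_rot: [-3.14, -0.004, 1.013]
ft_force: [0.8, 0.7, 0.6]
grip_width: 0.002
rotvec deg [-0.22  0.03 -0.23]
gb -0.0004 -0.0083 0.2225
```

```bash
python3 -m handwheel '[[-0.0011,-0.0017,0,0,0,0],[0,0,0,0,0,0]]';python3 rot.py;python3 look.py l9
```

```text
time: 12.18
eef_pos: [0.513, -0.0566, 0.2223]
eef_rot: [-3.14, -0.003, 1.013]
ft_force: [0.4, 1.0, 0.2]
grip_width: -0.002
rotvec deg [-0.22  0.02 -0.23]
gb -0.0005 -0.0105 0.2223
12.175 gb -0.0005107506529326585 -0.010506740500168291 0.22229351264236763 F gb -0.21955740867555065 1.0514857697309865 0.17918295053993216
```

View pics/l9.png

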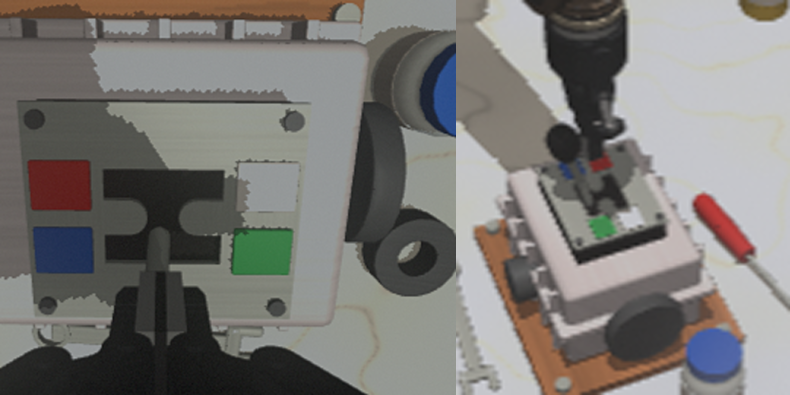

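```bash
python3 -m handwheel '[[-0.0011,-0.0017,0,0,0,0],[0,0,0,0,0,0]]';python3 rot.py
```

```text
time: 12.52
eef_pos: [0.5122, -0.0577, 0.2222]
eef_rot: [-3.14, -0.006, 1.013]
ft_force: [2.4, 1.8, -0.8]
grip_width: -0.002
rotvec deg [-0.32  0.09 -0.22]
gb -0.0006 -0.0118 0.2222
```

```bash
python3 -m handwheel '[[-0.0011,-0.0017,0,0,0,0],[0,0,0,0,0,0]]';python3 rot.py
```

```text
time: 12.78
eef_pos: [0.5122, -0.0576, 0.2223]
eef_rot: [-3.141, -0.012, 1.012]
ft_force: [1.8, 0.7, -1.7]
grip_width: 0.001
rotvec deg [-0.59  0.32 -0.18]
gb -0.0006 -0.0118 0.2223
```

```bash
python3 -m handwheel '[[-0.0008,-0.0013,0,0,0,0],[0,0,0,0,0,0]]';python3 look.py l10
```

```text
time: 13.02
eef_pos: [0.5122, -0.0576, 0.2224]
eef_rot: [-3.141, -0.016, 1.012]
ft_force: [2.5, 2.1, -1.1]
grip_width: -0.003
13.025 gb -0.0006591831455909083 -0.011764078837665138 0.22236235449667677 F gb 0.9950358627419312 3.052550625436811 -1.0753510939347461
```

View pics/l10.png

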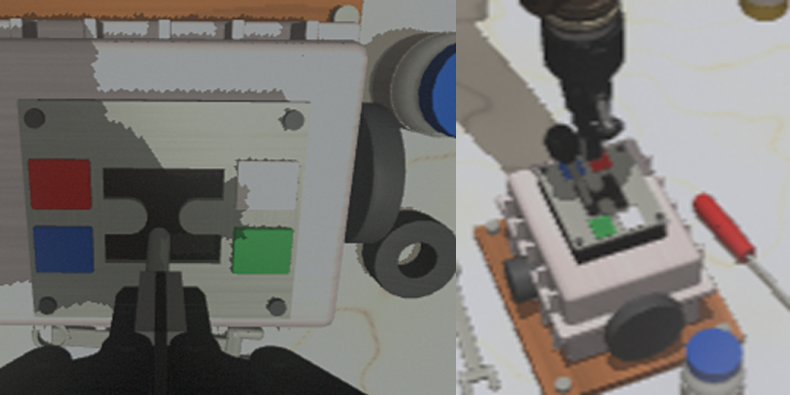

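The fingers have stopped advancing, so the lever is at its side stop. I back off, rise and check.

```bash
python3 -m handwheel '[[0.0053,0.0085,0,0,0,0],[0.008,0.0125,0,0,0.5,0],[0,0,0,0,0,0],[0,0,0.04,0,0,0],[0,0,0.04,0,0,0],[0,0,0.04,0,0,0],[-0.035,-0.005,0,0,0,0],[-0.035,-0.005,0,0,0,0],[0,0,0,0,0,0]]';python3 rot.py
python3 - <<'E'
from h import *
import cv2
p,d=arm.read_camera("wrist");cv2.imwrite("pics/w3.png",cv2.resize(p[:,:,::-1][50:250,180:440],None,fx=3,fy=3,interpolation=cv2.INTER_CUBIC))
E
```

```text
time: 14.25
eef_pos: [0.4523, -0.0472, 0.3457]
eef_rot: [-3.13, 0.001, 1.015]
ft_force: [0.6, -0.1, 0.1]
grip_width: -0.001
rotvec deg [-0.29 -0.62 -0.33]
gb -0.0568 -0.0349 0.3457
```

View pics/w3.png

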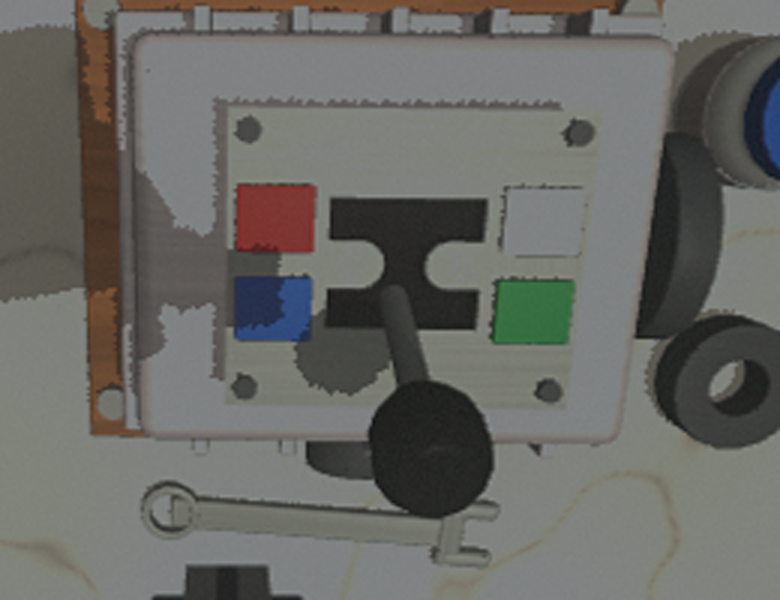

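The lever is now in the green/blue column at neutral, with the knob at (432,447) in the crop. I measure it before the last push.

```bash
python3 - <<'E'
from h import *
s=arm.read_state();c=np.array([.519,-.048]);y=-.562;ex=np.array([np.cos(y),np.sin(y)]);ey=np.array([-ex[1],ex[0]])
def g(u,v,z):
    P=wray(s,180+(u+.5)/3-.5,50+(v+.5)/3-.5,z)[:2]-c;return (P@ex).round(4),(P@ey).round(4)
print('tiles r w g b',g(275,218,.155),g(543,221,.155),g(534,312,.155),g(273,309,.155))
for z in(.225,.235,.24):print('sil',z,g(432,447,z))
E
```

```text
tiles r w g b (np.float64(-0.0419), np.float64(0.012)) (np.float64(0.0458), np.float64(0.0117)) (np.float64(0.0461), np.float64(-0.0185)) (np.float64(-0.0419), np.float64(-0.0183))
sil 0.225 (np.float64(0.0001), np.float64(-0.0424))
sil 0.235 (np.float64(-0.0021), np.float64(-0.0389))
sil 0.24 (np.float64(-0.0032), np.float64(-0.0371))
```

```bash
python3 -m handwheel '[[-0.0015,-0.003,0,-0.3,-0.6,0],[0,0,-0.03,0,0,0],[0,0,-0.03,0,0,0],[0,0,-0.03,0,0,0],[0,0,-0.015,0,0,0],[0,0,0,0,0,0]]';python3 rot.py;python3 look.py l11
```

```text
time: 15.05
eef_pos: [0.4542, -0.0509, 0.2374]
eef_rot: [3.14, 0.001, 1.017]
ft_force: [0.4, -1.2, 0.3]
grip_width: -0.002
rotvec deg [ 0.11  0.03 -0.45]
gb -0.0533 -0.037 0.2374
15.05 gb -0.05327359906785835 -0.03701003142509325 0.23741299769220447 F gb 0.9288222456822588 -0.8018984952480289 0.27613310506252936
```

View pics/l11.png

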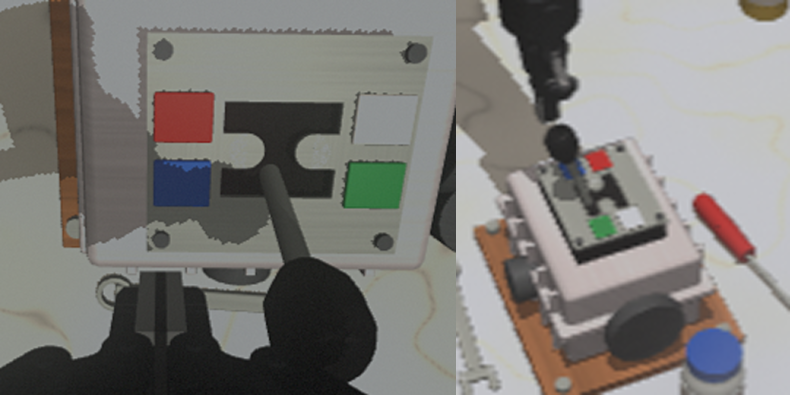

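```bash
python3 -m handwheel '[[0,0,-0.018,0,0,-0.4],[0,0,0,0,0,0],[0.0068,-0.0043,0,0,0,0],[0.0042,-0.0027,0,0,0,0],[0.0034,-0.0021,0,0,0,0],[0.0034,-0.0021,0,0,0,0],[0.0034,-0.0021,0,0,0,0],[0.0034,-0.0021,0,0,0,0],[0,0,0,0,0,0]]';python3 rot.py;python3 look.py l12
```

```text
time: 16.27
eef_pos: [0.4825, -0.0682, 0.2236]
eef_rot: [3.134, -0.0, 1.009]
ft_force: [-0.6, 1.0, 0.6]
grip_width: 0.0
rotvec deg [ 0.24  0.39 -0.02]
gb -0.0201 -0.0365 0.2236
16.275 gb -0.020142341245880227 -0.03650416363384925 0.2236057784557759 F gb -1.069947452328238 0.5599254231872889 0.6426498817724474
```

View pics/l12.png

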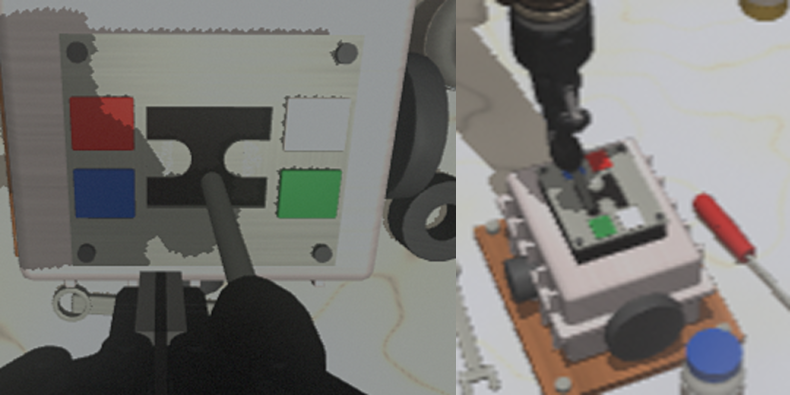

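```bash
python3 -m handwheel '[[0.0034,-0.0021,-0.001,0,0,0],[0.0034,-0.0021,-0.001,0,0,0],[0.0034,-0.0021,-0.001,0,0,0],[0.0034,-0.0021,-0.001,0,0,0],[0.0034,-0.0021,-0.001,0,0,0],[0.0034,-0.0021,0,0,0,0],[0,0,0,0,0,0]]';python3 rot.py;python3 look.py l13
```

```text
time: 17.25
eef_pos: [0.5046, -0.0814, 0.2184]
eef_rot: [3.132, -0.001, 1.009]
ft_force: [-0.9, 0.7, 0.2]
grip_width: 0.001
rotvec deg [ 0.23  0.47 -0.02]
gb 0.0056 -0.0359 0.2184
17.25 gb 0.005602651402034833 -0.035922938475180334 0.21842890940329385 F gb -1.1588505620310623 0.0851102727564357 0.1574235636414737
```

View pics/l13.png

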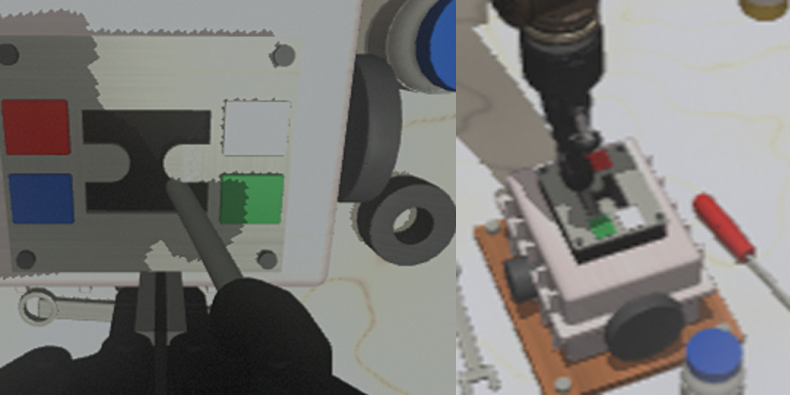

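The lever is well into the green slot. I continue in smaller steps until it stops.

```bash
python3 -m handwheel '[[0.0025,-0.0016,0,0,0,0],[0.0025,-0.0016,0,0,0,0],[0.0017,-0.0011,0,0,0,0],[0,0,0,0,0,0]]';python3 rot.py
```

```text
time: 17.85
eef_pos: [0.5108, -0.0851, 0.2173]
eef_rot: [3.135, -0.001, 1.01]
ft_force: [-0.4, 1.3, 0.7]
grip_width: 0.002
rotvec deg [ 0.13  0.35 -0.04]
gb 0.0128 -0.0358 0.2173
```

```bash
python3 -m handwheel '[[0.0017,-0.0011,0,0,0,0],[0.0017,-0.0011,0,0,0,0],[0,0,0,0,0,0]]';python3 rot.py
```

```text
time: 18.23
eef_pos: [0.514, -0.0871, 0.2168]
eef_rot: [3.137, -0.001, 1.01]
ft_force: [-1.1, 1.0, 0.9]
grip_width: -0.001
rotvec deg [ 0.08  0.29 -0.04]
gb 0.0166 -0.0357 0.2168
```

```bash
python3 -m handwheel '[[0.0017,-0.0011,0,0,0,0],[0.0017,-0.0011,0,0,0,0],[0,0,0,0,0,0]]';python3 rot.py;python3 look.py l14
```

```text
time: 18.6
eef_pos: [0.5157, -0.088, 0.2164]
eef_rot: [-3.139, -0.001, 1.01]
ft_force: [-3.1, 2.7, 1.9]
grip_width: 0.001
rotvec deg [-0.14 -0.09 -0.05]
gb 0.0186 -0.0356 0.2164
18.6 gb 0.01858384357101661 -0.035613304900490986 0.21636397055642587 F gb -4.077570898098603 0.5909299439358424 1.9093781002556662
```

View pics/l14.png

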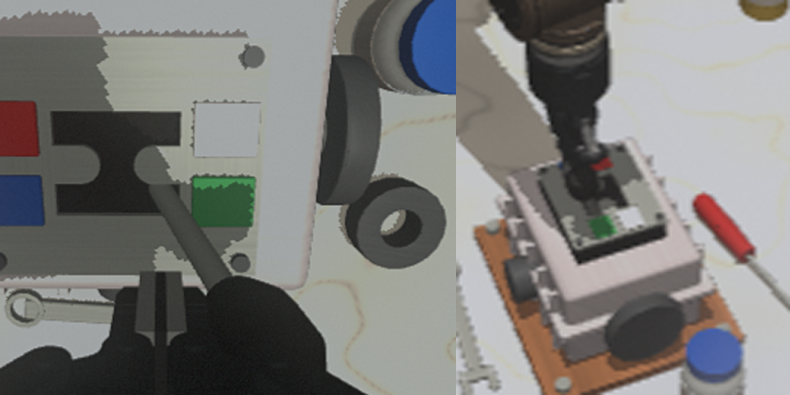

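The force has risen to 4 N and motion has nearly stopped. I give a few slightly firmer presses to make sure it is home.

```bash
python3 -m handwheel '[[0.0025,-0.0016,0,0,0,0],[0,0,0,0,0,0]]';python3 rot.py
```

```text
time: 18.95
eef_pos: [0.5162, -0.0883, 0.2164]
eef_rot: [-3.131, -0.0, 1.01]
ft_force: [-4.3, 3.1, 2.8]
grip_width: 0.001
rotvec deg [-0.35 -0.51 -0.07]
gb 0.0191 -0.0356 0.2164
```

```bash
python3 -m handwheel '[[0.0034,-0.0021,0,0,0,0],[0.0034,-0.0021,0,0,0,0]]';python3 rot.py
```

```text
time: 19.2
eef_pos: [0.5189, -0.0898, 0.2158]
eef_rot: [-3.115, 0.001, 1.011]
ft_force: [-11.3, 7.8, 4.6]
grip_width: -0.004
rotvec deg [-0.78 -1.34 -0.1 ]
gb 0.0222 -0.0354 0.2158
```

It's against the stop: about 14 N with hardly any travel. I retreat and check from above.

```bash
python3 -m handwheel '[[-0.0085,0.0053,0,0,0,0],[-0.017,0.0107,0,0,0,0],[-0.017,0.0107,0,0.8,1.0,0],[0,0,0.03,0,0,0],[0,0,0.04,0,0,0],[0,0,0.04,0,0,0],[0,0,0.03,0,0,0],[0,0,0,0,0,0]]';python3 rot.py
python3 - <<'E'
from h import *
import cv2
p,d=arm.read_camera("wrist");cv2.imwrite("pics/w4.png",cv2.resize(p[:,:,::-1][50:250,180:440],None,fx=3,fy=3,interpolation=cv2.INTER_CUBIC))
E
```

```text
time: 20.2
eef_pos: [0.4758, -0.0647, 0.3631]
eef_rot: [-3.106, -0.0, 1.01]
ft_force: [-0.3, -0.1, -0.2]
grip_width: -0.006
rotvec deg [-1.09 -1.73 -0.08]
gb -0.0276 -0.0371 0.3631
```

View pics/w4.png

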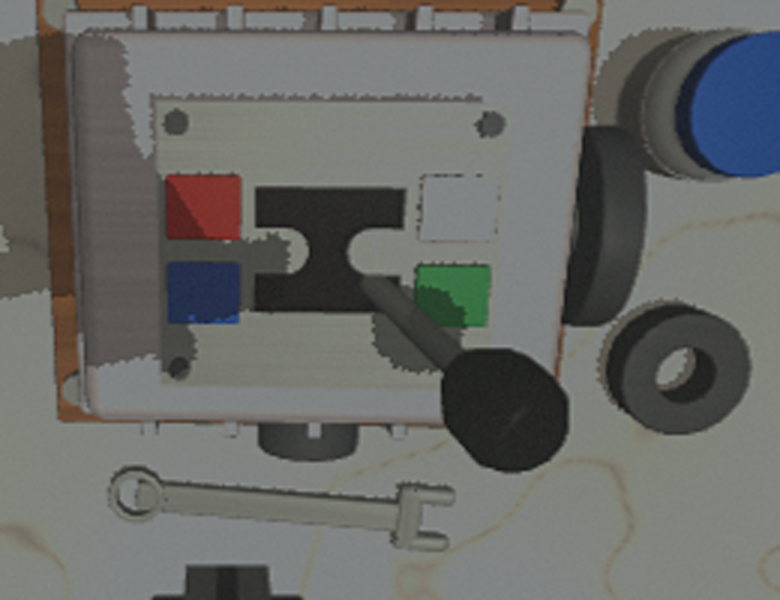

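```bash
python3 - <<'E'
from h import *
s=arm.read_state();c=np.array([.519,-.048]);y=-.562;ex=np.array([np.cos(y),np.sin(y)]);ey=np.array([-ex[1],ex[0]])
def g(u,v,z):
    P=wray(s,180+(u+.5)/3-.5,50+(v+.5)/3-.5,z)[:2]-c;return np.array([P@ex,P@ey]).round(4)
print('tiles r w g b',g(203,207,.155),g(459,208,.155),g(453,296,.155),g(204,293,.155))
# predict where knob centre and its top / bottom should appear for home pose, by projection
cam=arm.camera_info('wrist');M=np.array(cam['mount']);R=Ro.from_euler('xyz',s['eef_rot']).as_matrix()
off=np.mean([g(203,207,.155),g(459,208,.155),g(453,296,.155),g(204,293,.155)],axis=0);print(off)
def proj(X):
    t=R.T@(X-np.array(s['eef_pos']));q=M[:3,:3].T@(t-M[:3,3]);u=cam['fx']*q[0]/q[2]+cam['cx'];v=cam['fy']*q[1]/q[2]+cam['cy']
    return np.round([(u-180+.5)*3-.5,(v-50+.5)*3-.5])
for fore in(.24,.28,.30,.32):
    side=-.245; d=np.array([np.tan(fore),np.tan(side),1]);d/=np.linalg.norm(d)
    o=[]
    for L in (.127,.145,.165):
        p=d*L;w=c+ex*(p[0]+off[0])+ey*(p[1]+off[1]);o.append(proj(np.array([*w,p[2]+.09])))
    print(fore,d*.145,o)
E
```

```text
tiles r w g b [-0.0435  0.0112] [0.0438 0.0113] [ 0.044  -0.0188] [-0.0433 -0.0186]
[ 0.00025  -0.003725]
0.24 [ 0.03349332 -0.03421953  0.1368657 ] [array([435., 378.]), array([458., 408.]), array([488., 446.])]
0.28 [ 0.03896256 -0.03387716  0.13549634] [array([450., 376.]), array([477., 406.]), array([510., 443.])]
0.3 [ 0.04167801 -0.03368647  0.13473368] [array([458., 375.]), array([486., 405.]), array([521., 442.])]
0.32 [ 0.04437942 -0.03348285  0.13391925] [array([465., 374.]), array([495., 403.]), array([532., 440.])]
```

The knob silhouette is at (505,409), against a predicted (495–500, 403–408) for fore = 0.32, so the lever is fully home. I move well clear and compare the bench with the start.

```bash
python3 -m handwheel '[[0,-0.03,0.04,0,0,0],[0,-0.05,0.02,0,0,0],[0,-0.055,0,0,0,0],[0,-0.055,0,0,0,0],[0,-0.055,0,0,0,0],[0,-0.055,0,0,0,0],[0,-0.04,0,0,0,0],[0,0,0,0,0,0],[0,0,0,0,0,0]]'
python3 - <<'E'
from h import *
import cv2
p,d=arm.read_camera("top");cv2.imwrite("pics/top9.png",p[:,:,::-1])
q,_=arm.read_camera("scene");cv2.imwrite("pics/scene9.png",q[:,:,::-1])
a=cv2.resize(p[:,:,::-1][140:270,190:340],(750,650))[:560];
b=cv2.imread("pics/top0.png")
c=lambda i:cv2.resize(i[145:270,195:330],(395,366),interpolation=cv2.INTER_CUBIC)
cv2.imwrite("pics/cmp.png",np.hstack([c(b),c(cv2.imread("pics/top9.png"))]))
s=arm.read_state();print(s['time'],s['eef_pos'],s['ft_force'])
E
```

```text
time: 21.38
eef_pos: [0.4702, -0.413, 0.4016]
eef_rot: [-3.077, -0.003, 1.012]
ft_force: [0.3, 0.2, -1.0]
grip_width: -0.003
21.475 [ 0.47037551 -0.41238436  0.40219886] [ 0.90292557  1.09799681 -0.05080305]
```

View pics/cmp.png

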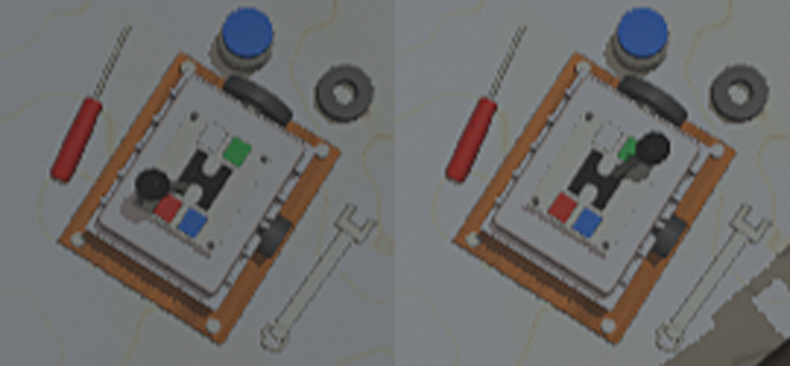

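View pics/scene9.png

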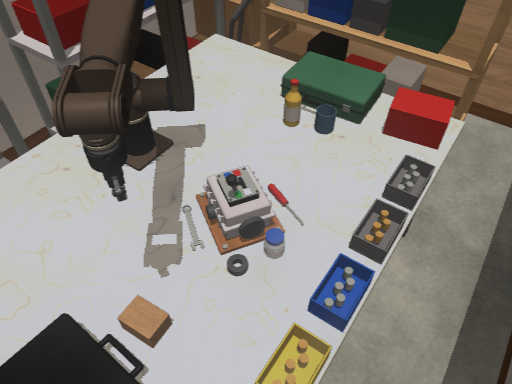

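```bash
python3 - <<'E'
from h import *
# gate from top camera's own fit
c=np.array([.5180,-.0485]);y=-.567;ex=np.array([np.cos(y),np.sin(y)]);ey=np.array([-ex[1],ex[0]])
for z in(.225,.232):
    P=ray('top',195+(258.5)/395*135-.5,145+149.5/366*125-.5,z)[:2]-c;print(P@ex,P@ey)
arm.job_done()
E
```

```text
0.047422158521859006 -0.0344540846776068
0.04630753184634329 -0.03470918310668205
the job is handed in; nothing more can be done
```

The lever is fully home in the green slot, and the job is handed in at about 21.5 s of the 62 s allowed. I used the shut fingertips only, in three pushes on the knob: out of red to neutral, across the bar to the far column, then along it into green. The lever did not enter the white or blue slot.

**Lever position:** the top camera puts the knob at x ≈ +46 to +47 mm, y ≈ -34.5 mm in gearbox axes. The expected home position is 46 and -33 mm. The wrist view agreed with a fore tilt at its stop of 0.32 rad.

**Forces:** most of the pushing read 1 to 4 N. The last press against the home stop read about 14 N.

**Bench:** in the before and after pictures the tools, jar, collar, carton, bottle and mug look unmoved. The arm is clear, about 0.36 m from the gearbox.

**What disagreed:**
- **Cameras:** they differed by 2 to 4 mm on where the gate is, so I corrected against the tiles.
- **Descent before the sideways push:** it ended about 18 mm high and slightly tilted, with no lasting force. The knob had not visibly moved. I backed off and corrected it before pushing.

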